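Try a rotor's taper in the test socket and wedge it free

ROBOT

A 6-joint arm with a two-finger parallel gripper is mounted at the origin on the work surface. World frame = base frame: x ahead of the robot, y to its left, z up, the work surface at z = 0. Lengths are in m, angles in rad, forces in N, time in s.
With the tool pointing down it reaches from about 0.25 to 0.85 m from the base axis. Payload 12.5 kg.
Tool frame: the origin (TCP) lies on the centre line of the jaws, within the pads' length; the fingertips stand env.tcp_to_tips ahead of it and the grasp point (between the pads) is the TCP (env.tcp_to_tips is the distance from the TCP to the fingertips, in m); z points along the fingers, y is the line along which they close (so a half turn about z gives the same grasp; the last joint's range is limited). The gripper opens to 93 mm and grips with 3 to 60 N. Pads are 15 mm wide; open, the fingers measure 128 mm over their backs; the gripper's body (75 mm by 188 mm) begins 65 mm behind the grasp point.
Start: joints at [1.061, 0.351, 1.652, -0, 1.139, -0.085], TCP at [0.227, 0.501, 0.206] pointing down, gripper open.
Joint ranges: [-2.75, 2.75], [-0.79, 2.1], [0.01, 2.65], [-1.57, 4.71], [0.07, 3.14], [-2.87, 2.87]. Speed limits (rad/s): [2.22, 2.22, 2.79, 3.14, 3.14, 3.14].

INTERFACE

Orientations are given as [roll, pitch, yaw] about the fixed x, y, z axes, in that order (R = Rz(yaw) Ry(pitch) Rx(roll)).
In Python, from station import env gives the robot as it stands.
- The arm moves only by the tool play_rows, never from a script. Its arguments are lists of equal length, an entry for each row: "offset": the shift along the tool's x, y, z in m, a list of three; "delta_rot": the turn, a rotation vector about the tool's x, y, z in degrees, a list of three. A call has 1 to 10 rows; each row is the pose to reach, as a shift and turn from the pose commanded when the call began, along the tool's axes at that moment; what a row does not reach only later rows make up. A row lasts 1/12 s, in which the tool goes at most 41.7 mm and 7.16 degrees, less where a joint would pass 70% of its speed; a pose out of reach is approached as far as the arm can. A call with a gripper value outside its range is refused whole. "grip" is the finger opening in m, from 0 to 0.093, set as the call begins (left out, the last holds). The fingers move at their own pace and stop on an object; the grip force is fixed at half the most. Time passes only in rows, so rows that repeat a pose let the fingers close. It gives the time, the measured TCP pose, the force, the opening and the grip force at its end, in the units of the state.
- env.state(): the state, without advancing time (a new reading comes with each control period).
- env.read_camera(name): name is "scene" or "side" or "wrist"; returns a dict with "frame" (480x640x3 uint8, red, green, blue), "K" (3x3 intrinsics, pixels), "R" (3x3) and "t" (3): a world point X has camera coordinates R X + t; the wrist camera has in their place "T_tool_cam" (4x4, takes a point from camera to tool coordinates, whose origin is the TCP and whose axes are the flange's). Camera axes: x right, y down, z forward; pixel columns grow to the right and rows downward; lengths in m; the calibration is good to about 2 mm. A picture is of the moment at which its call begins: read the wrist's pose just before it. There is no depth.
- env.close_job(): hands the job in; it is judged then, once.
The state is a dict: "time_s": time; "joint_pos": joint angles; "qvel": joint speeds; "effort": joint torques, N m; "position": TCP position; "eef_rot": TCP orientation; "contact_force": force on the tool from outside, world axes, zero at the start; "moment": the same for the moment, N m; "finger_gap": finger opening in m; "gripper_force": force on a finger pad.
Only numpy, scipy, OpenCV 4.12 (cv2) and the standard library are available. Lean on these libraries where they do the work, as an engineer would, in place of code of your own. Each camera call takes 0.05 s, during which the arm holds its last target. There are 200 camera calls.

TASK

Check the fit of the rotor's tapered shank: take it off the orange fork, start it in the test socket with its blue fin turned about an eighth of a turn away from the wedge track, then push it down with a twist until the fin lies along the track and the flange is flush on the rim, and let go. Without holding the rotor, push the wedge by its red head all the way in so that it drives the rotor free, and leave the wedge in. Then lift the rotor out and hang it by its flange on the green fork, upright, and let go, leaving the bottles, beakers and jar undisturbed.

Things in the scene. Friction and masses are not known exactly. Their poses are not given: they have to be found in the camera images.
- rotor_fin (a point): Centre of the blue upright fin of the loose steel rotor (0.3 to 0.6 kg). The fin is 56 mm long (rotor x), 18 mm thick (rotor y), 42 mm tall; grip it across its thickness. z is up along the rotor's axis. Under the fin, 21 mm below this point, is a hub 40 mm across and 12 mm tall, then the flange, 64 mm across and 8 mm thick, its underside 41 mm below this point.
- rotor_flange (a point): Centre of the underside of the rotor's flange, 41 mm below rotor_fin, same axes. Below it: the tapered shank, 30 mm across at the flange and 20 mm at 62 mm below it, then a flat tang 16 mm wide (x) by 7 mm thick (y) ending 86 mm below the flange's underside.
- rotor: The same rotor; its origin is the centre of the flange's underside.
- socket_rim (a point): Centre of the mouth of the test socket, 130 mm above the table, z up; the bore is 32 mm wide here and tapers to fit the shank. x points along the wedge track, the way the wedge is driven in; the wedge and its red head stick out on the -x side.
- socket: The test socket, fixed: steel sleeve 50 mm across on a grey base; origin on the table under the bore, axes as socket_rim. A plate 64 mm below the rim has a slot 25 x 11 mm along x: the tang enters only with the fin within about 12 degrees of x (either way round), else it stands there, flange 22 mm above the rim. Sprung pads grab the cone in the last 10 mm: push 10 N or more till flush; it then sticks.
- wedge (a joint): Travel of the captive brass wedge in the socket's track (m): 0 = drawn back (start), 0.095 = fully in, against its stop. It stays where it is left. It meets the tang at about 0.02 and lifts the rotor by about 14 mm when fully in; pushing takes up to about 15 N.
- wedge_head (a point): Centre of the outer (pushed) face of the wedge's red head, a plate 44 mm wide (y), 66 mm tall (20 to 86 mm above the table) and 12 mm thick; this point is 60 mm above the table, and moves with the wedge along the socket's +x. Push here towards +x.
- fork_in_seat (a point): Orange fork on a white stand (fixed), where the rotor hangs at the start by its flange: point midway between the two tines at their top face, 112 mm above the table. Tines run along x with a gap of 44 mm, open towards -x; each is 16 mm wide and 64 mm long. The upright of the stand is on the +x side, no higher than the tines.
- fork_out_seat (a point): Green fork, the same shape: the checked rotor goes here, its flange lying on both tines, centred on this point (fin any way round).
- beaker_a: Bystander: glass beaker, 64 mm across, 85 mm tall; origin at the centre of its underside. Leave it alone.
- beaker_b: Bystander: glass beaker, 52 mm across, 70 mm tall; origin at the centre of its underside. Leave it alone.
- amber: Bystander: brown bottle with black cap, 72 mm across, 160 mm tall; origin at the centre of its underside. Leave it alone.
- blue_cap: Bystander: clear bottle with blue cap, 68 mm across, 95 mm tall; origin at the centre of its underside. Leave it alone.
- jar: Bystander: white jar with red lid, 64 mm across, 75 mm tall; origin at the centre of its underside. Leave it alone.
- wash: Bystander: white bottle with red cap, 60 mm across, 130 mm tall; origin at the centre of its underside. Leave it alone.
There are look-alikes about, which are no part of the job. What is shaped like the rotor but purple or yellow is not meant.

How it is judged:
By the outcome, as a careful person would: the job done as asked, in the order asked, and still so for the second after the job is handed in, with the robot touching nothing.
It also fails if it takes over 72 s, if anything falls off the work surface, if the arm or the gripper's body presses on something with over 40 N, if the wrist force passes 120 N, or if a joint passes its speed limit or range.

## Working session

There is one attempt and no reset: what is moved stays moved. The work goes in short steps, Python scripts to look and compute and a tool call to move; the robot and the scene stay as the last step left them, time stands still between calls to the robot, and variables do not carry over. Pictures are saved under pics/ and viewed, at most 10 in all, crops included, and the job is handed in when it is done.

Besides the shell and the picture viewer there is one more tool, called as name(argument=value, ...), one argument or row to a line, values as JSON. play_rows: Moves the arm, as the interface text tells. Its arguments: {"type":"object","properties":{"offset":{"type":"array","items":{"type":"array","items":{"type":"number"}}},"delta_rot":{"type":"array","items":{"type":"array","items":{"type":"number"}}},"grip":{"type":"number"}},"required":["offset","delta_rot"]}

```bash
mkdir -p pics; ls
python3 - <<'E'
from station import env
import cv2,numpy as np
s=env.state();print({k:np.round(v,3) for k,v in s.items()},env.tcp_to_tips)
for n in("scene","side","wrist"):
    d=env.read_camera(n);cv2.imwrite(f"pics/{n}0.png",d["frame"][...,::-1])
    print(n,*[(k,np.round(v,4).tolist()) for k,v in d.items() if k!="frame"])
E
```

```text
pics
{'time_s': np.float64(0.0), 'joint_pos': array([ 1.061,  0.351,  1.652,  0.   ,  1.139, -0.085]), 'qvel': array([-0.001, -0.002, -0.002,  0.   ,  0.001,  0.002]), 'effort': array([-1.0000e-03, -4.9733e+01, -2.8526e+01,  7.0000e-02,  2.6000e-02,
       -0.0000e+00]), 'position': array([0.226, 0.501, 0.206]), 'eef_rot': array([-3.14 , -0.   ,  2.717]), 'contact_force': array([-0.246, -0.243,  0.525]), 'moment': array([ 0.032, -0.019,  0.003]), 'gripper_force': np.float64(0.0), 'finger_gap': np.float64(0.093)} 0.019
scene ('K', [[493.5115, 0.0, 310.6773], [0.0, 493.5115, 239.2221], [0.0, 0.0, 1.0]]) ('R', [[-0.5461, 0.8377, -0.0019], [0.487, 0.3156, -0.8144], [-0.6816, -0.4456, -0.5804]]) ('t', [0.3115, -0.1747, 1.7688])
side ('K', [[464.6656, 0.0, 315.4784], [0.0, 464.6656, 240.6801], [0.0, 0.0, 1.0]]) ('R', [[0.9592, -0.2826, -0.0084], [-0.2046, -0.6734, -0.7104], [0.1951, 0.6832, -0.7037]]) ('t', [-0.5194, 0.1784, 1.0633])
wrist ('K', [[380.6988, 0.0, 321.4705], [0.0, 380.6988, 241.6952], [0.0, 0.0, 1.0]]) ('T_tool_cam', [[-0.0007, -0.9647, -0.2633, 0.0732], [1.0, -0.0004, -0.001, -0.0008], [0.0009, -0.2633, 0.9647, -0.1788], [0.0, 0.0, 0.0, 1.0]])
```

View pics/scene0.png

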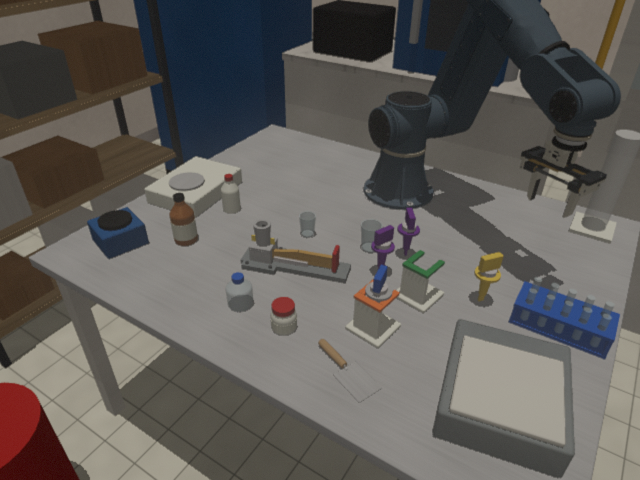

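View pics/side0.png

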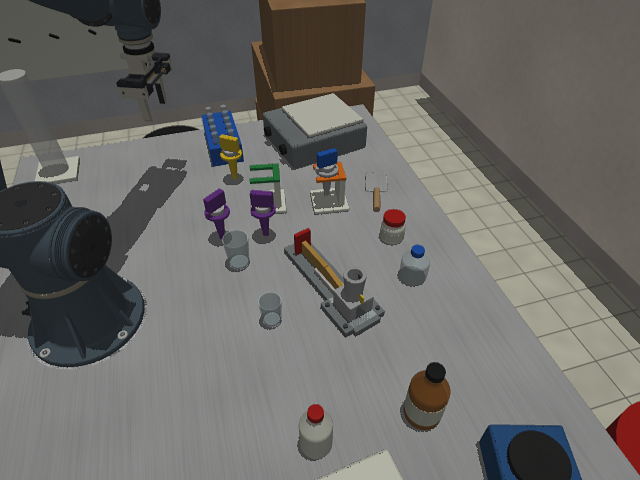

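The scene view shows the rotor, with its blue fin at about (380,280), on the orange fork. The green fork is at (425,265), the socket at (262,232) and the red head at (336,258). In the side view these are at (327,160), (265,172), (354,280) and (302,240). Next I'll measure by colour.

```bash
cat > h.py <<'E'
from station import env
import cv2,numpy as np
from scipy.spatial.transform import Rotation as Ro
def cam(n):
    s=env.state(); d=env.read_camera(n)
    if n=="wrist":
        T=np.eye(4);T[:3,:3]=Ro.from_euler("xyz",s["eef_rot"]).as_matrix();T[:3,3]=s["position"]
        T=T@d["T_tool_cam"]; d["R"]=T[:3,:3].T; d["t"]=-d["R"]@T[:3,3]
    return d
def rays(d,px):
    px=np.atleast_2d(px).astype(float)
    v=np.c_[px,np.ones(len(px))]@np.linalg.inv(d["K"]).T@d["R"]
    return -d["R"].T@d["t"], v/np.linalg.norm(v,axis=1)[:,None]
def plane(d,px,z):
    o,v=rays(d,px); return o+v*((z-o[2])/v[:,2])[:,None]
def tri(d1,p1,d2,p2):
    o1,v1=rays(d1,p1);o2,v2=rays(d2,p2);v1=v1[0];v2=v2[0]
    a=np.linalg.lstsq(np.c_[v1,-v2],o2-o1,rcond=None)[0]
    A=o1+a[0]*v1;B=o2+a[1]*v2;return (A+B)/2,np.linalg.norm(A-B)
def proj(d,X):
    c=np.atleast_2d(X)@d["R"].T+d["t"];c=c@d["K"].T;return c[:,:2]/c[:,2:]
def mask(d,lo,hi,roi,smin=110,vmin=40):
    h=cv2.cvtColor(d["frame"],cv2.COLOR_RGB2HSV)
    m=cv2.inRange(h,(lo,smin,vmin),(hi,255,255));r=np.zeros_like(m);x0,y0,x1,y1=roi;r[y0:y1,x0:x1]=m[y0:y1,x0:x1]
    n,l,st,c=cv2.connectedComponentsWithStats(r)
    if n<2:return r,None,None
    i=1+np.argmax(st[1:,4]);return (l==i).astype(np.uint8)*255,c[i],st[i]
E
python3 - <<'E'
from h import *
S=cam("scene");D=cam("side")
for nm,lo,hi,rs,rd in(("fin",105,122,(365,260,395,300),(310,145,345,172)),("orange",5,16,(345,270,410,330),(305,150,355,190)),("green",60,85,(390,240,450,300),(240,155,290,190)),("red",0,8,(325,240,345,275),(285,225,318,260))):
    a,ca,sa=mask(S,lo,hi,rs);b,cb,sb=mask(D,lo,hi,rd)
    print(nm,sa,sb,ca,cb,tri(S,ca,D,cb) if ca is not None and cb is not None else None)
a=cv2.resize(S["frame"][210:350,230:450],None,fx=3.6,fy=3.6,interpolation=cv2.INTER_CUBIC)
b=cv2.resize(D["frame"][140:340,230:400],None,fx=3,fy=3,interpolation=cv2.INTER_CUBIC)
cv2.imwrite("pics/cs.png",a[...,::-1]);cv2.imwrite("pics/cd.png",b[...,::-1])
E
```

```text
fin [375 265  12  17 129] [317 148  21  20 323] [380.36434109 272.68217054] [326.6130031  157.29721362] (array([0.63924942, 0.23290649, 0.16106425]), np.float64(0.007373710122064466))
orange [354 286  46  26 373] [316 162  30  21 227] [374.45308311 299.62734584] [333.82378855 175.21145374] (array([0.66143048, 0.2345996 , 0.095877  ]), np.float64(0.006766147121116375))
green [404 251  40  25 249] [250 164  30  20 342] [421.48192771 264.30120482] [265.92690058 173.22222222] (array([0.4838785 , 0.28025391, 0.10589054]), np.float64(0.0015369981522107825))
red [332 245   7  27 124] [294 228  17  26 260] [334.80645161 258.18548387] [301.18461538 239.17307692] (array([0.52234132, 0.05105494, 0.05535684]), np.float64(0.005873402950271983))
```

View pics/cs.png

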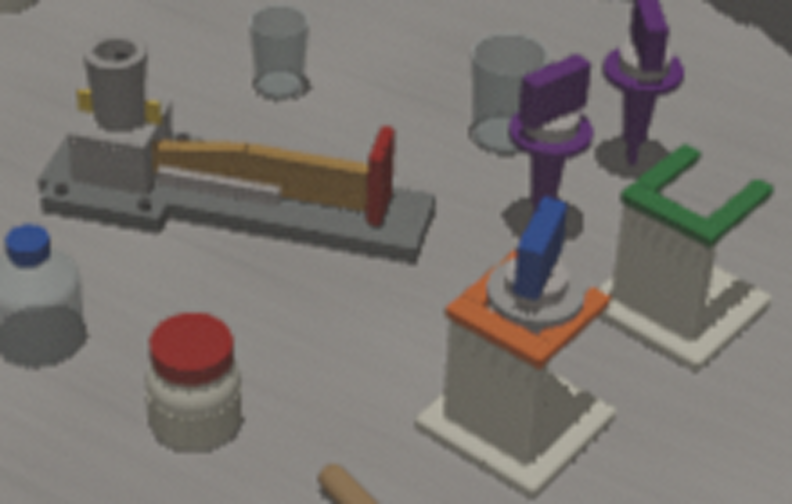

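View pics/cd.png

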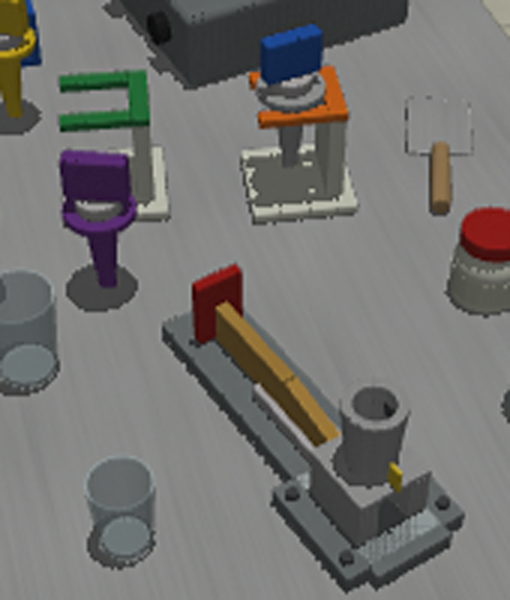

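Run:
```python
from h import *
np.set_printoptions(precision=4,suppress=True)
S=cam("scene");D=cam("side")
fs=lambda *p:np.array(p)/3.6+[230,210]
fd=lambda *p:np.array(p)/3+[230,140]
print("rim",tri(S,fs([117,52]),D,fd([376,406])),plane(S,fs([117,52]),.13),plane(D,fd([376,406]),.13))
print("green",plane(S,fs([690,150],[770,186],[625,195],[712,238]),.112),plane(D,fd([60,80],[60,125],[147,72],[148,122]),.112))
print("orange corners",plane(S,fs([610,295],[447,310],[540,360]),.112),plane(D,fd([250,73],[260,120],[337,66],[347,118]),.112))
print("fin top ends side",plane(D,fd([262,38],[320,27]),.174), "scene",plane(S,fs([546,198],[520,252]),.174))
print("red top corners",plane(S,fs([390,130],[372,160]),.086),plane(D,fd([193,284],[240,267]),.086))
```

```text
rim (array([ 0.584 , -0.1523,  0.1251]), np.float64(0.0038969385458482685)) [[ 0.5877 -0.1468  0.13  ]] [[ 0.5836 -0.1578  0.13  ]]
green [[0.4427 0.262  0.112 ]
 [0.4516 0.3258 0.112 ]
 [0.5165 0.2444 0.112 ]
 [0.5277 0.3135 0.112 ]] [[0.4463 0.3156 0.112 ]
 [0.4337 0.2487 0.112 ]
 [0.5261 0.3043 0.112 ]
 [0.5096 0.23   0.112 ]]
orange corners [[0.6184 0.28   0.112 ]
 [0.6889 0.198  0.112 ]
 [0.6979 0.2691 0.112 ]] [[0.6172 0.2746 0.112 ]
 [0.6057 0.2035 0.112 ]
 [0.6978 0.2615 0.112 ]
 [0.6807 0.1836 0.112 ]]
fin top ends side [[0.6182 0.2378 0.174 ]
 [0.6722 0.2391 0.174 ]] scene [[0.6227 0.2303 0.174 ]
 [0.6797 0.2408 0.174 ]]
red top corners [[0.5087 0.0502 0.086 ]
 [0.5484 0.0581 0.086 ]] [[0.5014 0.0436 0.086 ]
 [0.5434 0.0518 0.086 ]]
```

play_rows(
  offset=[
    [-0.03,0,-0.03],
    [-0.07,-0.01,-0.06],
    [-0.11,-0.015,-0.074],
    [-0.15,-0.02,-0.074],
    [-0.19,-0.025,-0.074],
    [-0.23,-0.03,-0.074],
    [-0.27,-0.04,-0.074],
    [-0.31,-0.045,-0.074],
    [-0.35,-0.05,-0.074],
    [-0.35,-0.05,-0.074],
  ],
  delta_rot=[
    [0,0,-5],
    [0,0,-10],
    [0,0,-15],
    [0,0,-20],
    [0,0,-25],
    [0,0,-29],
    [0,0,-29],
    [0,0,-29],
    [0,0,-29],
    [0,0,-29],
  ],
)

```text
time_s: 1.18
position: [0.5294, 0.3074, 0.2795]
eef_rot: [-3.14, 0.001, -3.065]
contact_force: [0.0, -0.1, -0.2]
finger_gap: 0.0932
gripper_force: 0.0
```

```bash
cat >> h.py <<'E'
np.set_printoptions(precision=4,suppress=True)
def go(p,yaw=None):
    s=env.state();R=Ro.from_euler("xyz",s["eef_rot"])
    if yaw is None: yaw=np.degrees(s["eef_rot"][2])
    G=Ro.from_euler("xyz",[180,0,yaw],degrees=True)
    print("t",s["time_s"],"pos",s["position"],"yaw",np.degrees(s["eef_rot"]),"F",s["contact_force"])
    print("offset",R.inv().apply(np.array(p)-s["position"]),"rot",np.degrees((R.inv()*G).as_rotvec()))
E
python3 - <<'E'
from h import *
go([.645,.236,.29],185)
S=cam("scene")
print(plane(S,[[383,240],[409,225],[371,235]],.1))
E
```

```text
t 1.1833 pos [0.5294 0.3074 0.2795] yaw [-179.9325    0.0401 -175.5856] F [ 0.047  -0.1005 -0.1718]
offset [-0.1098 -0.0801 -0.0103] rot [-0.0677  0.0398 -0.5856]
[[0.4346 0.1476 0.1   ]
 [0.3278 0.177  0.1   ]
 [0.4312 0.1091 0.1   ]]
```

play_rows(
  offset=[
    [-0.04,-0.03,-0.01],
    [-0.08,-0.06,-0.01],
    [-0.11,-0.08,-0.01],
    [-0.11,-0.08,-0.01],
    [-0.11,-0.08,-0.01],
  ],
  delta_rot=[
    [0,0,0],
    [0,0,0],
    [0,0,0],
    [0,0,0],
    [0,0,0],
  ],
)

```text
time_s: 1.65
position: [0.6423, 0.2393, 0.2892]
eef_rot: [-3.141, -0.001, -3.062]
contact_force: [-0.9, 0.5, -0.6]
finger_gap: 0.0929
gripper_force: 0.0
```

Run:
```python
from h import *
d=cam("wrist");np.savez("w1.npz",**d);cv2.imwrite("pics/w1.png",d["frame"][...,::-1])
go([.645,.236,.29],185)
print(proj(d,[[.647,.237,.174],[.474,.282,.112]]))
```

```text
t 1.7 pos [0.641  0.2406 0.2894] yaw [ 179.9959   -0.0638 -175.3917] F [ 0.1679  0.4714 -0.5972]
offset [-0.0037 -0.0049 -0.0006] rot [ 0.0043 -0.0638 -0.3917]
[[319.2089 239.237 ]
 [388.9583  25.835 ]]
```

View pics/w1.png

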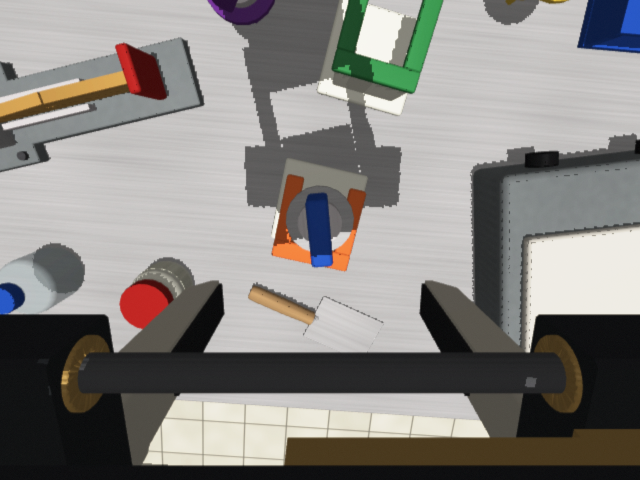

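The wrist view shows the fin top from about (316,195) to (322,267), with the flange around (321,220). The orange tines are at (290,195) and (357,205), and the green fork is at (390,50). I'll extract the exact points.

Run:
```python
from h import *
d=dict(np.load("w1.npz"))
m,c,st=mask(d,105,128,(295,180,345,280),smin=120,vmin=30)
r=cv2.minAreaRect(cv2.findNonZero(m));b=cv2.boxPoints(r);P=plane(d,b,.174)
print("box",b,P,"ctr",P.mean(0),"edges",np.linalg.norm(np.diff(P,axis=0),axis=1))
e=max([P[1]-P[0],P[2]-P[1]],key=np.linalg.norm);print("yaw",np.degrees(np.arctan2(e[1],e[0])))
S=cam("scene");a,ca,_=mask(S,105,122,(365,260,395,300));print(tri(S,ca,d,c))
D=cam("side");a,ca,_=mask(D,105,122,(310,145,345,172));print(tri(D,ca,d,c))
for nm,lo,hi,roi in(("or",3,18,(265,150,375,280)),("gr",55,85,(320,0,450,105)),("red",0,6,(105,35,180,110))):
    m,c,st=mask(d,lo,hi,roi,smin=120,vmin=30);r=cv2.minAreaRect(cv2.findNonZero(m));bb=cv2.boxPoints(r);print(nm,st);print(plane(d,bb,.112 if nm!="red" else .086))
```

```text
box [[304.1793 194.1517]
 [326.4414 192.2966]
 [332.5173 265.2069]
 [310.2552 267.0621]] [[0.6119 0.2226 0.174 ]
 [0.6091 0.2397 0.174 ]
 [0.6679 0.2495 0.174 ]
 [0.671  0.2315 0.174 ]] ctr [0.64   0.2358 0.174 ] edges [0.0173 0.0596 0.0182]
yaw 9.455902985679648
(array([0.6444, 0.236 , 0.1513]), np.float64(0.0004419222065323741))
(array([0.6435, 0.2362, 0.1549]), np.float64(9.001784012412779e-05))
or [ 272  175   39   89 1367]
[[0.6833 0.1918 0.112 ]
 [0.6034 0.2036 0.112 ]
 [0.6078 0.2404 0.112 ]
 [0.6885 0.2307 0.112 ]]
gr [ 332    0  111   93 4118]
[[0.5117 0.2347 0.112 ]
 [0.4395 0.2507 0.112 ]
 [0.4515 0.3234 0.112 ]
 [0.5257 0.3117 0.112 ]]
red [ 115   43   52   57 1693]
[[0.5026 0.038  0.086 ]
 [0.4916 0.0683 0.086 ]
 [0.5431 0.0845 0.086 ]
 [0.5549 0.0531 0.086 ]]
```

Run:
```python
from h import *
go([.642,.236,.156],189.5)
```

```text
t 1.8 pos [0.6398 0.2418 0.2902] yaw [ 179.9827   -0.0309 -175.2737] F [-0.1346 -0.2728 -0.1907]
offset [-0.0017 -0.006   0.1342] rot [ 0.0186 -0.0302 -4.7737]
```

play_rows(
  offset=[
    [-0.002,-0.006,0.02],
    [-0.002,-0.006,0.045],
    [-0.002,-0.006,0.07],
    [-0.002,-0.006,0.09],
    [-0.002,-0.006,0.1],
    [-0.002,-0.006,0.1],
    [-0.002,-0.006,0.1],
    [-0.002,-0.006,0.1],
  ],
  delta_rot=[
    [0,0,-4.8],
    [0,0,-4.8],
    [0,0,-4.8],
    [0,0,-4.8],
    [0,0,-4.8],
    [0,0,-4.8],
    [0,0,-4.8],
    [0,0,-4.8],
  ],
  grip=0.06,
)

```text
time_s: 2.47
position: [0.6439, 0.2354, 0.192]
eef_rot: [3.141, 0.002, -2.976]
contact_force: [-0.2, 0.2, 0.9]
finger_gap: 0.06
gripper_force: 0.0
```

Run:
```python
from h import *
go([.642,.236,.156],189.5)
```

```text
t 2.4667 pos [0.6439 0.2354 0.192 ] yaw [ 179.9811    0.139  -170.5075] F [-0.1968  0.1744  0.8907]
offset [0.0019 0.0009 0.036 ] rot [ 0.0189  0.139  -0.0075]
```

play_rows(
  offset=[
    [0.002,0.001,0.012],
    [0.002,0.001,0.024],
    [0.002,0.001,0.036],
    [0.002,0.001,0.036],
    [0.002,0.001,0.036],
  ],
  delta_rot=[
    [0,0,0],
    [0,0,0],
    [0,0,0],
    [0,0,0],
    [0,0,0],
  ],
)

```text
time_s: 2.88
position: [0.6412, 0.2353, 0.1536]
eef_rot: [-3.141, -0.001, -2.976]
contact_force: [-0.3, -0.3, 0.9]
finger_gap: 0.0599
gripper_force: 0.0
```

play_rows(
  offset=[
    [0,0,0],
    [0,0,0],
    [0,0,0],
    [0,0,0],
    [0,0,0],
    [0,0,0],
  ],
  delta_rot=[
    [0,0,0],
    [0,0,0],
    [0,0,0],
    [0,0,0],
    [0,0,0],
    [0,0,0],
  ],
  grip=0.0,
)

```text
time_s: 3.38
position: [0.6414, 0.2354, 0.1543]
eef_rot: [3.142, 0.0, -2.976]
contact_force: [1.4, 0.2, 0.3]
finger_gap: 0.0246
gripper_force: 0.0
```

play_rows(
  offset=[
    [0,0,0],
    [0,0,0],
    [0,0,0],
    [0,0,0],
  ],
  delta_rot=[
    [0,0,0],
    [0,0,0],
    [0,0,0],
    [0,0,0],
  ],
)

```text
time_s: 3.72
position: [0.6414, 0.2357, 0.1543]
eef_rot: [3.141, 0.0, -2.976]
contact_force: [-0.9, 2.7, 1.8]
finger_gap: 0.0175
gripper_force: 30.0
```

play_rows(
  offset=[
    [0,0,-0.01],
    [0,0,-0.03],
    [0,0,-0.05],
    [0,0,-0.08],
    [0,0,-0.11],
    [0,0,-0.14],
    [0,0,-0.15],
    [0,0,-0.15],
  ],
  delta_rot=[
    [0,0,0],
    [0,0,0],
    [0,0,0],
    [0,0,0],
    [0,0,0],
    [0,0,0],
    [0,0,0],
    [0,0,0],
  ],
)

```text
time_s: 4.38
position: [0.6421, 0.2353, 0.3068]
eef_rot: [3.141, 0.004, -2.977]
contact_force: [0.3, -0.4, -3.2]
finger_gap: 0.0176
gripper_force: 30.0
```

Run:
```python
from h import *
go([.585,-.09,.31],151)
```

```text
t 4.3833 pos [0.6421 0.2353 0.3068] yaw [ 179.9898    0.2428 -170.5505] F [ 0.2655 -0.3919 -3.1902]
offset [ 0.1098 -0.3115 -0.0037] rot [ 0.0913  0.2301 38.4494]
```

play_rows(
  offset=[
    [0.005,-0.02,0],
    [0.013,-0.055,0],
    [0.022,-0.095,0],
    [0.031,-0.135,0],
    [0.04,-0.175,0],
    [0.049,-0.215,0],
    [0.058,-0.255,0],
    [0.066,-0.29,0],
    [0.07,-0.31,0],
    [0.07,-0.31,0],
  ],
  delta_rot=[
    [0,0,3],
    [0,0,8],
    [0,0,13],
    [0,0,18],
    [0,0,23],
    [0,0,28],
    [0,0,33],
    [0,0,38.4],
    [0,0,38.4],
    [0,0,38.4],
  ],
)

```text
time_s: 5.22
position: [0.6221, -0.0861, 0.3014]
eef_rot: [-3.139, -0.003, 2.632]
contact_force: [-0.8, 0.9, -4.3]
finger_gap: 0.0177
gripper_force: 30.0
```

play_rows(
  offset=[
    [0,0,0],
    [0,0,0],
    [0,0,0],
  ],
  delta_rot=[
    [0,0,0],
    [0,0,0],
    [0,0,0],
  ],
)

```text
time_s: 5.47
position: [0.6231, -0.0807, 0.3032]
eef_rot: [-3.141, -0.001, 2.638]
contact_force: [0.2, 0.0, -4.0]
finger_gap: 0.0173
gripper_force: 30.0
```

Run:
```python
from h import *
d=cam("wrist");np.savez("w2.npz",**d);cv2.imwrite("pics/w2.png",d["frame"][...,::-1])
go([.585,-.152,.31],151)
print(proj(d,[[.585,-.152,.13],[.525,.051,.086]]))
```

```text
t 5.5167 pos [ 0.6232 -0.0807  0.3035] yaw [-179.9913   -0.0547  151.1539] F [-0.8064  0.0607 -3.8542]
offset [-0.0009 -0.0809 -0.0065] rot [-0.0087 -0.0547  0.1539]
[[237.0684 219.4861]
 [394.1821  54.7351]]
```

View pics/w2.png

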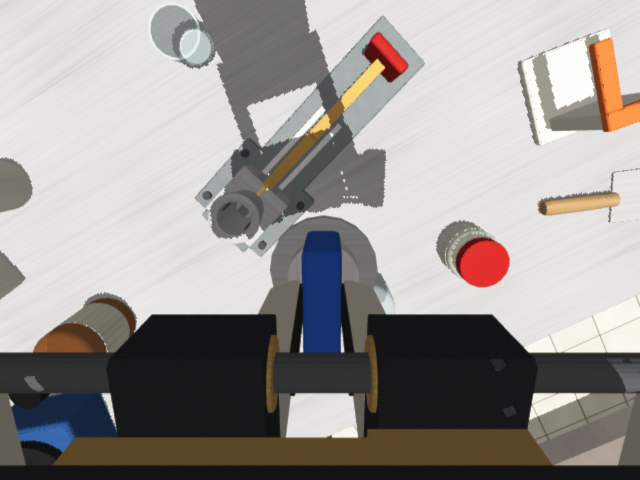

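The wrist view shows the socket rim at about (236,215), the red head at (386,57), and the held rotor's fin at (322,260). I'll fit the rim circle.

```bash
cat >> h.py <<'E'
def rim(d,c,w=45,r=(21,31)):
    x,y=np.int32(c)-w
    g=cv2.cvtColor(d["frame"],cv2.COLOR_RGB2GRAY)[y:y+2*w,x:x+2*w];g=cv2.resize(g,None,fx=4,fy=4,interpolation=cv2.INTER_CUBIC)
    g=cv2.createCLAHE(3,(4,4)).apply(g)
    h=cv2.HoughCircles(g,cv2.HOUGH_GRADIENT_ALT,1.5,8,param1=150,param2=.5,minRadius=r[0]*4,maxRadius=r[1]*4)
    return g,(None if h is None else np.c_[h[0][:,:2]/4+[x,y],h[0][:,2]/4])
E
python3 - <<'E'
from h import *
d=dict(np.load("w2.npz"))
g,o=rim(d,(236,215));g2,i=rim(d,(236,215),r=(13,21));print("outer",o,"inner",i)
for q in (o,i):
    if q is not None: print(plane(d,q[:3,:2],.13))
cv2.imwrite("pics/rim.png",cv2.resize(g,(600,600)))
m,c,st=mask(d,0,6,(350,20,420,90),vmin=30);r=cv2.minAreaRect(cv2.findNonZero(m));print("red",plane(d,cv2.boxPoints(r),.086),plane(d,c,.07))
E
```

```text
outer [[235.25   219.125   24.5115]
 [234.125  213.875   24.178 ]
 [234.125  213.875   28.4367]] inner None
[[ 0.5839 -0.1533  0.13  ]
 [ 0.5791 -0.1515  0.13  ]
 [ 0.5791 -0.1515  0.13  ]]
red [[0.504  0.0237 0.086 ]
 [0.4995 0.047  0.086 ]
 [0.5405 0.0596 0.086 ]
 [0.5456 0.036  0.086 ]] [[0.521  0.0467 0.07  ]]
```

View pics/rim.png

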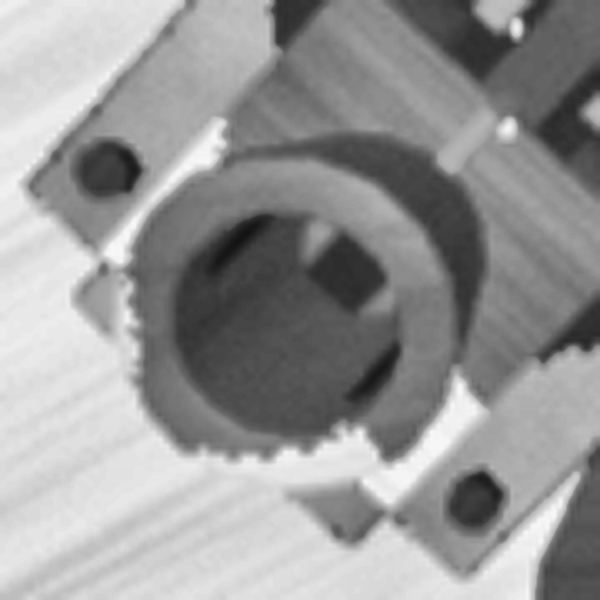

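The bore centre is at pixel (234.6,218), which puts it at about (0.583,-0.153), agreeing with the scene and side triangulation. The track yaw is about -73° (107°). The flange in the picture sits about 2.3 mm along tool -x from the TCP. Now I'll move over the socket.

Run:
```python
from h import *
d=dict(np.load("w2.npz"));print(plane(d,[[234.6,218.2]],.13))
go([.581,-.152,.30],152)
```

```text
[[ 0.5828 -0.1534  0.13  ]]
t 5.5167 pos [ 0.6232 -0.0807  0.3035] yaw [-179.9913   -0.0547  151.1539] F [-0.8064  0.0607 -3.8542]
offset [ 0.0026 -0.0828  0.0035] rot [-0.0082 -0.0548 -0.8461]
```

play_rows(
  offset=[
    [0.001,-0.02,0],
    [0.002,-0.045,0],
    [0.003,-0.07,0],
    [0.003,-0.083,0],
    [0.003,-0.083,0],
    [0.003,-0.083,0],
    [0.003,-0.083,0],
  ],
  delta_rot=[
    [0,0,0],
    [0,0,-0.8],
    [0,0,-0.8],
    [0,0,-0.8],
    [0,0,-0.8],
    [0,0,-0.8],
    [0,0,-0.8],
  ],
)

```text
time_s: 6.1
position: [0.581, -0.1522, 0.3041]
eef_rot: [3.141, 0.0, 2.651]
contact_force: [0.7, -0.0, -3.1]
finger_gap: 0.0178
gripper_force: 30.0
```

Run:
```python
from h import *
go([.581,-.152,.196],152)
D=cam("side");S=cam("scene")
a=cv2.resize(D["frame"][190:340,270:430],None,fx=2.5,fy=3.3);b=cv2.resize(S["frame"][150:300,180:340],None,fx=2.5,fy=3.3)
cv2.imwrite("pics/ov.png",np.hstack([a,b])[...,::-1])
```

```text
t 6.1 pos [ 0.581  -0.1522  0.3041] yaw [179.9751   0.0018 151.9005] F [ 0.6535 -0.013  -3.0991]
offset [0.0001 0.0001 0.1081] rot [ 0.0249  0.0018 -0.0995]
```

View pics/ov.png

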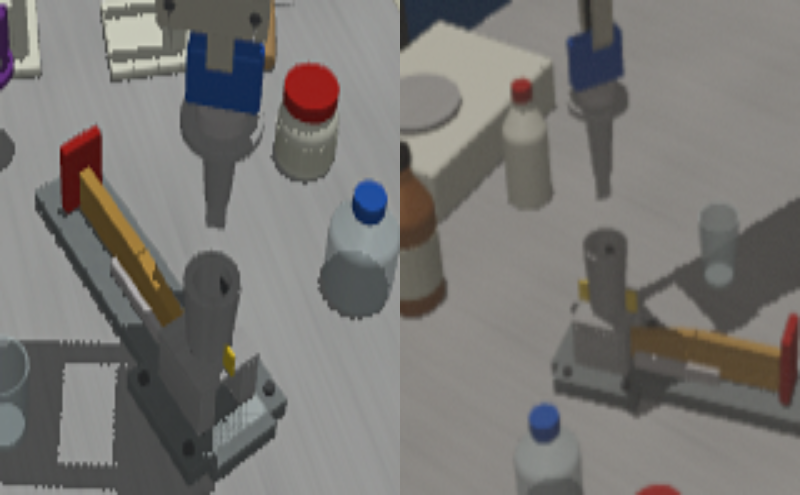

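The rotor hangs upright over the rim in both views, with the tang tip above the mouth: side crop (215,225) over (213,275), scene crop (603,195) over (606,240). I'll lower it in two stages, watching the force.

play_rows(
  offset=[
    [0,0,0.015],
    [0,0,0.035],
    [0,0,0.055],
    [0,0,0.07],
    [0,0,0.08],
    [0,0,0.08],
  ],
  delta_rot=[
    [0,0,0],
    [0,0,0],
    [0,0,0],
    [0,0,0],
    [0,0,0],
    [0,0,0],
  ],
)

```text
time_s: 6.7
position: [0.5799, -0.1523, 0.222]
eef_rot: [-3.141, -0.003, 2.651]
contact_force: [-0.9, 0.2, -3.2]
finger_gap: 0.0179
gripper_force: 30.0
```

play_rows(
  offset=[
    [0,0,0.01],
    [0,0,0.02],
    [0,0,0.026],
    [0,0,0.026],
    [0,0,0.026],
  ],
  delta_rot=[
    [0,0,0],
    [0,0,0],
    [0,0,0],
    [0,0,0],
    [0,0,0],
  ],
)

```text
time_s: 7.12
position: [0.5805, -0.1531, 0.198]
eef_rot: [-3.141, -0.0, 2.65]
contact_force: [-0.5, -1.3, -4.0]
finger_gap: 0.0174
gripper_force: 30.0
```

play_rows(
  offset=[
    [0,0,0.002],
    [0,0,0.004],
    [0,0,0.005],
    [0,0,0.005],
    [0,0,0.005],
  ],
  delta_rot=[
    [0,0,0],
    [0,0,0],
    [0,0,0],
    [0,0,0],
    [0,0,0],
  ],
)

```text
time_s: 7.53
position: [0.5807, -0.1532, 0.1936]
eef_rot: [3.142, 0.001, 2.651]
contact_force: [-0.3, 0.1, 0.3]
finger_gap: 0.0176
gripper_force: 30.0
```

Run:
```python
from h import *
go([.5823,-.1508,.192],107)
```

```text
t 7.5333 pos [ 0.5807 -0.1532  0.1936] yaw [179.9957   0.0451 151.8626] F [-0.339   0.133   0.2527]
offset [-0.0002  0.0029  0.0016] rot [ 0.0217  0.0411 44.8626]
```

play_rows(
  offset=[
    [0,0,0.001],
    [0,0,0.001],
    [0,0.0005,0.001],
    [0,0.0005,0.001],
    [0,0.001,0.001],
    [0,0.001,0.002],
    [0,0.0015,0.004],
    [0,0.002,0.006],
    [0,0.002,0.008],
    [0,0.002,0.008],
  ],
  delta_rot=[
    [0,0,5],
    [0,0,11],
    [0,0,17],
    [0,0,23],
    [0,0,29],
    [0,0,35],
    [0,0,39],
    [0,0,42],
    [0,0,44],
    [0,0,45],
  ],
)

```text
time_s: 8.37
position: [0.5812, -0.1513, 0.1847]
eef_rot: [-3.141, -0.0, 1.863]
contact_force: [-0.7, 0.3, -2.4]
finger_gap: 0.0178
gripper_force: 30.0
```

It dropped through the slot with the fin along the track. Now I'll push it down to flush.

play_rows(
  offset=[
    [0,0,0.004],
    [0,0,0.008],
    [0,0,0.011],
    [0,0,0.013],
    [0,0,0.013],
    [0,0,0.013],
  ],
  delta_rot=[
    [0,0,0],
    [0,0,0],
    [0,0,0],
    [0,0,0],
    [0,0,0],
    [0,0,0],
  ],
)

```text
time_s: 8.87
position: [0.5815, -0.1514, 0.172]
eef_rot: [3.142, 0.0, 1.865]
contact_force: [1.1, 0.0, -2.1]
finger_gap: 0.0174
gripper_force: 29.9
```

play_rows(
  offset=[
    [0,0,0.001],
    [0,0,0.002],
    [0,0,0.003],
    [0,0,0.003],
    [0,0,0.003],
  ],
  delta_rot=[
    [0,0,0],
    [0,0,0],
    [0,0,0],
    [0,0,0],
    [0,0,0],
  ],
)

```text
time_s: 9.28
position: [0.5826, -0.1514, 0.1716]
eef_rot: [3.138, 0.002, 1.865]
contact_force: [-2.7, 3.5, 15.4]
finger_gap: 0.0175
gripper_force: 30.0
```

play_rows(
  offset=[
    [0,0,0.002],
    [0,0,0.003],
    [0,0,0.003],
    [0,0,0.003],
  ],
  delta_rot=[
    [0,0,0],
    [0,0,0],
    [0,0,0],
    [0,0,0],
  ],
)

```text
time_s: 9.62
position: [0.583, -0.1515, 0.1714]
eef_rot: [3.137, 0.003, 1.865]
contact_force: [-11.7, 5.1, 38.0]
finger_gap: 0.0178
gripper_force: 30.1
```

Run:
```python
from h import *
go([.5823,-.1508,.1716],107)
D=cam("side");S=cam("scene")
a=cv2.resize(D["frame"][210:310,300:400],None,fx=4,fy=5);b=cv2.resize(S["frame"][170:270,210:310],None,fx=4,fy=5)
cv2.imwrite("pics/fl.png",np.hstack([a,b])[...,::-1])
```

```text
t 9.6167 pos [ 0.583  -0.1515  0.1714] yaw [179.7148   0.1788 106.8735] F [-11.7202   5.0525  38.0399]
offset [ 0.0009 -0.0005 -0.0003] rot [ 0.285   0.1792 -0.126 ]
```

View pics/fl.png

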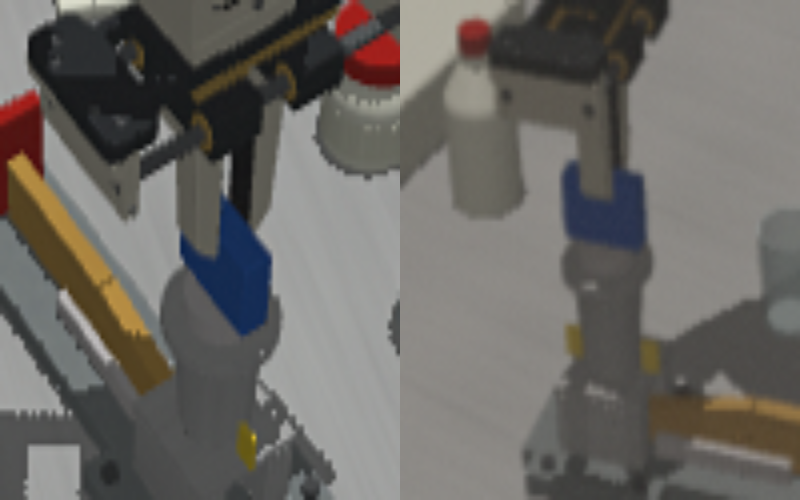

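The flange is seated on the rim in both views, with the fin along the track, and the height hasn't moved under 38 N. I'll relax the push, then let go.

play_rows(
  offset=[
    [0,0,-0.003],
    [0,0,-0.005],
    [0,0,-0.005],
  ],
  delta_rot=[
    [0,0,0],
    [0,0,0],
    [0,0,0],
  ],
)

```text
time_s: 9.97
position: [0.5821, -0.1514, 0.1716]
eef_rot: [3.14, 0.001, 1.865]
contact_force: [3.0, 0.4, 4.4]
finger_gap: 0.0178
gripper_force: 30.0
```

play_rows(
  offset=[
    [0,0,0],
    [0,0,0],
    [0,0,0],
    [0,0,0],
    [0,0,0],
    [0,0,0],
  ],
  delta_rot=[
    [0,0,0],
    [0,0,0],
    [0,0,0],
    [0,0,0],
    [0,0,0],
    [0,0,0],
  ],
  grip=0.06,
)

```text
time_s: 10.47
position: [0.5814, -0.1514, 0.171]
eef_rot: [-3.141, -0.0, 1.865]
contact_force: [-0.4, 0.1, -0.9]
finger_gap: 0.0527
gripper_force: 0.0
```

play_rows(
  offset=[
    [0,0,-0.02],
    [0,0,-0.05],
    [0,0,-0.08],
    [0,0,-0.11],
    [0,0,-0.12],
    [0,0,-0.12],
  ],
  delta_rot=[
    [0,0,0],
    [0,0,0],
    [0,0,0],
    [0,0,0],
    [0,0,0],
    [0,0,0],
  ],
)

```text
time_s: 10.97
position: [0.5824, -0.1517, 0.2937]
eef_rot: [3.138, 0.003, 1.865]
contact_force: [-0.4, 0.3, -0.4]
finger_gap: 0.06
gripper_force: 0.0
```

Run:
```python
from h import *
go([.512,.080,.29],107)
w=cam("wrist");print(proj(w,[[.583,-.153,.192]]))
for n,d,roi in(("side",cam("side"),(335,240,385,290)),("scene",cam("scene"),(240,190,285,240)),("wrist",w,(250,120,400,330))):
    m,c,st=mask(d,105,128,roi,smin=100,vmin=20);print(n,c,st, plane(d,c,.171) if c is not None else "")
    globals()[n]=(d,c)
print(tri(*side,*scene))
```

```text
t 10.9667 pos [ 0.5824 -0.1517  0.2937] yaw [179.7875   0.1557 106.8608] F [-0.4114  0.3103 -0.3623]
offset [ 0.2421 -0.0002  0.0031] rot [ 0.2123  0.156  -0.1389]
[[322.4043 237.8435]]
side [355.7101 260.7933] [345 246  23  31 445] [[ 0.5835 -0.1539  0.171 ]]
scene [260.4359 210.7051] [251 203  20  16 234] [[ 0.5849 -0.153   0.171 ]]
wrist [321.211 233.54 ] [ 310  196   24   77 1739] [[ 0.5827 -0.1551  0.171 ]]
(array([ 0.5839, -0.1535,  0.1704]), np.float64(0.00038147774785798357))
```

The rotor stands seated, with its fin centre triangulated at z=0.170, which matches flush. Next I'll go behind the red head with the jaws closed.

play_rows(
  offset=[
    [0.02,0,0],
    [0.055,0,0],
    [0.095,0,0],
    [0.135,0,0],
    [0.175,0,0],
    [0.21,0,0],
    [0.235,0,0],
    [0.239,0,0],
    [0.239,0,0],
    [0.239,0,0],
  ],
  delta_rot=[
    [0,0,0],
    [0,0,0],
    [0,0,0],
    [0,0,0],
    [0,0,0],
    [0,0,0],
    [0,0,0],
    [0,0,0],
    [0,0,0],
    [0,0,0],
  ],
  grip=0.0,
)

```text
time_s: 11.95
position: [0.5121, 0.0768, 0.2901]
eef_rot: [-3.14, -0.0, 1.865]
contact_force: [0.8, -0.0, -0.1]
finger_gap: 0.0014
gripper_force: 0.0
```

Run:
```python
from h import *
go([.5127,.0769,.072],107)
d=cam("wrist");cv2.imwrite("pics/w3.png",d["frame"][...,::-1])
p=proj(d,[.52,.053,.086])[0];print("exp",p)
m,c,st=mask(d,0,6,(int(p[0])-60,int(p[1])-50,int(p[0])+60,int(p[1])+60),vmin=30);r=cv2.minAreaRect(cv2.findNonZero(m));b=cv2.boxPoints(r);print(b,plane(d,b,.086))
m,c,st=mask(d,130,160,(0,0,640,300),smin=80,vmin=20);print("purple",c,st,plane(d,c,.12))
```

```text
t 11.95 pos [0.5121 0.0768 0.2901] yaw [-179.9047   -0.0044  106.8781] F [ 0.843  -0.0207 -0.0546]
offset [-0.0002  0.001   0.2181] rot [-0.0953 -0.0045 -0.1219]
exp [323.4548 235.0532]
[[302. 222.]
 [343. 222.]
 [343. 244.]
 [302. 244.]] [[0.4949 0.0598 0.086 ]
 [0.5352 0.0721 0.086 ]
 [0.5423 0.0497 0.086 ]
 [0.5014 0.0373 0.086 ]]
purple [154.809   46.9482] [  99   11  104   78 4613] [[0.3356 0.1754 0.12  ]]
```

View pics/w3.png

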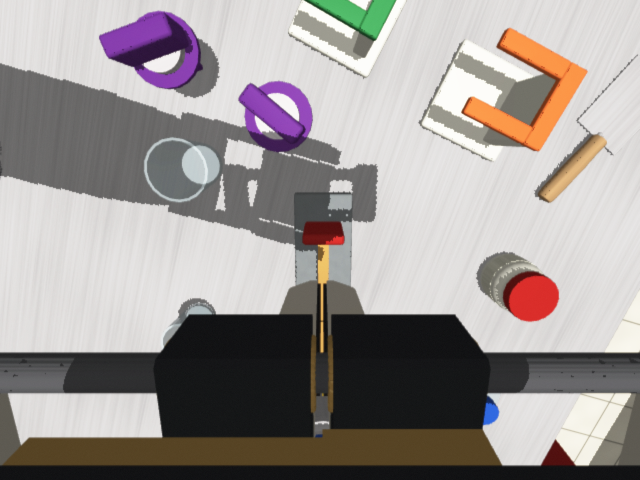

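The red head is at (322,233), square to the jaws and centred. The nearer purple look-alike, at (275,115), is clear of the gripper body by about 25 mm. Next I'll go down behind the head.

play_rows(
  offset=[
    [0,0,0.03],
    [0,0,0.07],
    [0,0,0.11],
    [0,0,0.15],
    [0,0,0.18],
    [0,0,0.205],
    [0,0,0.218],
    [0,0,0.218],
    [0,0,0.218],
  ],
  delta_rot=[
    [0,0,0],
    [0,0,0],
    [0,0,0],
    [0,0,0],
    [0,0,0],
    [0,0,0],
    [0,0,0],
    [0,0,0],
    [0,0,0],
  ],
)

```text
time_s: 12.75
position: [0.5122, 0.0764, 0.0727]
eef_rot: [-3.14, -0.0, 1.864]
contact_force: [0.5, -0.0, 0.5]
finger_gap: 0.0005
gripper_force: 0.0
```

play_rows(
  offset=[
    [-0.006,0,0],
    [-0.012,0,0],
    [-0.018,0,0],
    [-0.024,0,0],
    [-0.03,0,0],
    [-0.03,0,0],
  ],
  delta_rot=[
    [0,0,0],
    [0,0,0],
    [0,0,0],
    [0,0,0],
    [0,0,0],
    [0,0,0],
  ],
)

```text
time_s: 13.25
position: [0.5216, 0.0475, 0.0737]
eef_rot: [3.141, 0.001, 1.864]
contact_force: [-1.7, -2.1, 7.1]
finger_gap: 0.0005
gripper_force: 3.1
```

play_rows(
  offset=[
    [-0.007,0,0],
    [-0.014,0,0],
    [-0.021,0,0],
    [-0.028,0,0],
    [-0.035,0,0],
    [-0.042,0,0],
    [-0.049,0,0],
    [-0.056,0,0],
    [-0.062,0,0],
    [-0.062,0,0],
  ],
  delta_rot=[
    [0,0,0],
    [0,0,0],
    [0,0,0],
    [0,0,0],
    [0,0,0],
    [0,0,0],
    [0,0,0],
    [0,0,0],
    [0,0,0],
    [0,0,0],
  ],
)

```text
time_s: 14.08
position: [0.5395, -0.0115, 0.0737]
eef_rot: [3.141, 0.001, 1.865]
contact_force: [-1.4, -1.3, 6.1]
finger_gap: 0.0003
gripper_force: 3.0
```

play_rows(
  offset=[
    [-0.004,0,0],
    [-0.008,0,0],
    [-0.012,0,0],
    [-0.012,0,0],
  ],
  delta_rot=[
    [0,0,0],
    [0,0,0],
    [0,0,0],
    [0,0,0],
  ],
)

```text
time_s: 14.42
position: [0.5429, -0.0226, 0.0737]
eef_rot: [3.141, 0.001, 1.865]
contact_force: [-0.2, -1.0, 5.9]
finger_gap: 0.0002
gripper_force: 2.9
```

```bash
cat > chk.py <<'E'
from h import *
R={}
for n,b,r in(("side",(335,230,385,290),(285,215,350,275)),("scene",(240,185,285,240),(262,230,350,280))):
    d=cam(n);m,c,st=mask(d,105,128,b,smin=100,vmin=20);m2,c2,s2=mask(d,0,6,r,smin=120,vmin=30)
    R[n]=(d,c,c2);print(n,c,st,"red",c2,s2)
for k in(1,2): print(("fin","head")[k-1],tri(R["side"][0],R["side"][k],R["scene"][0],R["scene"][k]))
E
python3 chk.py; python3 -c "
from h import *
s=env.state();print(s['contact_force'],s['moment'],s['position'])"
```

```text
side [354.5509 255.8695] [344 240  22  32 452] red [317.9372 258.8787] [311 247  17  27 239]
scene [262.0185 207.1926] [253 199  19  18 270] red [308.1262 255.1845] [305 246   8  21 103]
fin (array([ 0.5819, -0.1494,  0.1817]), np.float64(0.0004821210541388898))
head (array([ 0.5449, -0.0214,  0.0503]), np.float64(0.006903759602528391))
[-0.359  -0.994   5.7042] [-0.1991  0.1352 -0.0245] [ 0.5428 -0.0224  0.0737]
```

The wedge has travelled about 76 mm and the fin has risen about 11 mm, so it's working. I'll carry on to the stop.

play_rows(
  offset=[
    [-0.004,0,0],
    [-0.008,0,0],
    [-0.012,0,0],
    [-0.015,0,0],
    [-0.015,0,0],
  ],
  delta_rot=[
    [0,0,0],
    [0,0,0],
    [0,0,0],
    [0,0,0],
    [0,0,0],
  ],
)

```text
time_s: 14.93
position: [0.5472, -0.0369, 0.0738]
eef_rot: [3.14, 0.001, 1.865]
contact_force: [-0.6, -0.8, 5.3]
finger_gap: 0.0005
gripper_force: 2.7
```

play_rows(
  offset=[
    [-0.002,0,0],
    [-0.003,0,0],
    [-0.004,0,0],
    [-0.004,0,0],
  ],
  delta_rot=[
    [0,0,0],
    [0,0,0],
    [0,0,0],
    [0,0,0],
  ],
)

```text
time_s: 15.27
position: [0.5483, -0.0403, 0.0737]
eef_rot: [3.141, 0.0, 1.865]
contact_force: [-0.8, 0.6, 5.2]
finger_gap: 0.0004
gripper_force: 2.9
```

play_rows(
  offset=[
    [-0.002,0,0],
    [-0.003,0,0],
    [-0.004,0,0],
    [-0.004,0,0],
  ],
  delta_rot=[
    [0,0,0],
    [0,0,0],
    [0,0,0],
    [0,0,0],
  ],
)

```text
time_s: 15.6
position: [0.5491, -0.0436, 0.0737]
eef_rot: [3.141, -0.001, 1.865]
contact_force: [-1.4, 3.6, 7.1]
finger_gap: 0.0007
gripper_force: 3.6
```

play_rows(
  offset=[
    [-0.002,0,0],
    [-0.003,0,0],
    [-0.003,0,0],
  ],
  delta_rot=[
    [0,0,0],
    [0,0,0],
    [0,0,0],
  ],
)

```text
time_s: 15.85
position: [0.55, -0.0465, 0.0737]
eef_rot: [3.141, -0.001, 1.865]
contact_force: [-2.0, 4.4, 6.5]
finger_gap: 0.0005
gripper_force: 3.6
```

```bash
python3 chk.py
```

```text
side [353.7987 254.5034] [343 239  22  32 447] red [321.4745 264.3367] [315 255  17  20 196]
scene [262.5018 205.9818] [253 198  20  18 275] red [301.7182 253.4364] [299 243   7  23 110]
fin (array([ 0.5805, -0.1484,  0.1852]), np.float64(0.000304945390753416))
head (array([ 0.5479, -0.0408,  0.0503]), np.float64(0.006967206132803699))
```

play_rows(
  offset=[
    [-0.002,0,0],
    [-0.004,0,0],
    [-0.004,0,0],
  ],
  delta_rot=[
    [0,0,0],
    [0,0,0],
    [0,0,0],
  ],
)

```text
time_s: 16.2
position: [0.5512, -0.0505, 0.0737]
eef_rot: [3.141, -0.001, 1.865]
contact_force: [-1.5, 3.9, 7.1]
finger_gap: 0.0004
gripper_force: 3.4
```

play_rows(
  offset=[
    [-0.002,0,0],
    [-0.003,0,0],
    [-0.003,0,0],
  ],
  delta_rot=[
    [0,0,0],
    [0,0,0],
    [0,0,0],
  ],
)

```text
time_s: 16.45
position: [0.552, -0.0533, 0.0736]
eef_rot: [3.141, -0.001, 1.865]
contact_force: [-1.8, 3.3, 7.1]
finger_gap: 0.0004
gripper_force: 3.1
```

```bash
python3 chk.py
python3 - <<'E'
from h import *
d=cam("wrist");m,c,st=mask(d,0,8,(0,0,640,330),smin=120,vmin=20);print(c,st)
o,v=rays(d,c);print(plane(d,c,.086),o)
np.save("w4.npy",d["frame"]);print(proj(d,[[.548,-.041,.086],env.state()["position"]-[0,0,.019]]))
E
```

```text
side [353.7987 254.5034] [343 239  22  32 447] red [320.5965 265.1228] [315 257  17  18 171]
scene [262.5365 205.9781] [253 198  20  18 274] red [301.944 252.4  ] [299 241   7  25 125]
fin (array([ 0.5804, -0.1484,  0.1852]), np.float64(0.00039493086818724306))
head (array([ 0.5447, -0.0427,  0.0508]), np.float64(0.006012698605462272))
[322.898  258.7446] [ 277  231   93   54 4315]
[[ 0.5465 -0.0352  0.086 ]] [0.5305 0.016  0.2524]
[[322.3257 270.9947]
 [322.7883 273.9974]]
```

Run:
```python
from h import *
f=np.load("w4.npy");h=cv2.cvtColor(f,cv2.COLOR_RGB2HSV)
for y in range(212,352,6):
    r=""
    for x in range(256,392,3):
        H,S,V=h[y,x]
        r+= "R" if S>120 and (H<8 or H>172) else "B" if S>110 and 10<H<30 else "#" if V<40 else "." if V>150 else ":" if V>90 else "-"
    print(y,r)
```

```text
212 ::::-:::::::::::::::::::::::::::::::::::::::::
218 ::::-:::::::::...::::::::::::..:::::::::::::::
224 ::::-:::::::::...::::::::::::..:::::::::-.....
230 ::::::::::::::...::::::::::::..::-:::::.......
236 ::::::::::-RRRRRRRRRRRRRRRRRRRRRRRR:::........
242 ::::::::::RRRRRRRRRRRRRRRRRRRRRRRRR-.:........
248 :::::::::RRRRRRRRRRRRRRRRRRRRRRRRRRR..........
254 ::::::::-RRRRRRRRRRRRRRRRRRRRRRRRRRRR.........
260 ::::::::RRRRRRRRRRRRRRRRRRRRRRRRRRRRR:........
266 :::::-:RRRRRRRRRRRRRRRRRRRRRRRRRRRRRRR..::::::
272 :::::-:RRRRRRRRRRRRRRRRRRRRRRRRRRRRRRR..::::::
278 :::::-:RRRRRRRRRRRRRRRRRRRRRRRRRRRRRRR-:::::::
284 :::::-:::RRRRRR::::::#R-::::::RRRRR:R:.-:::::.
290 ::.::-:::::::::::::::#B-:::::::::::::::-......
296 :::::-:::::::::::::::#B-::::::::::............
302 :::::::::::::::::::::#B#:::::::::::...........
308 ::::::.::::::::::::::#B#::::::::::::..........
314 --------------------:#B#:-----------:::-::::::
320 ####################:#B#:#####################
326 ####################:#B#:#####################
332 ####################:#B#:#####################
338 ###################BB#B#B#####################
344 ###################BB#BBB#####################
350 ###################BB#BBB#####################
```

The images and the 1 mm lift show what happened. The closed fingertips stand higher than I assumed (about 12 mm above the TCP), so they rode on the head's top and dragged the wedge along. It's about 95 mm in. I'll go back behind the head, lower down, and push properly to the stop.

play_rows(
  offset=[
    [0,0,-0.02],
    [0,0,-0.04],
    [0.02,0,-0.045],
    [0.04,0,-0.045],
    [0.048,0,-0.045],
    [0.048,0,-0.045],
    [0.048,0,-0.045],
  ],
  delta_rot=[
    [0,0,0],
    [0,0,0],
    [0,0,0],
    [0,0,0],
    [0,0,0],
    [0,0,0],
    [0,0,0],
  ],
)

```text
time_s: 17.18
position: [0.538, -0.0079, 0.118]
eef_rot: [-3.141, 0.0, 1.866]
contact_force: [-0.5, -0.5, -0.3]
finger_gap: 0.0004
gripper_force: 0.0
```

```bash
python3 chk.py
python3 - <<'E'
from h import *
go([.538,-.011,.045],107)
d=cam("wrist");h=cv2.cvtColor(d["frame"],cv2.COLOR_RGB2HSV)
m,c,st=mask(d,0,8,(200,150,450,330),smin=120,vmin=20);print(c,st);print(plane(d,[[c[0],st[1]],[c[0],st[1]+st[3]]],.086))
for y in range(200,322,6):
    r=""
    for x in range(256,392,3):
        H,S,V=h[y,x]
        r+= "R" if S>120 and (H<8 or H>172) else "B" if S>110 and 10<H<30 else "#" if V<40 else "." if V>150 else ":" if V>90 else "-"
    print(y,r)
E
```

```text
side [353.7987 254.5034] [343 239  22  32 447] red [322.3164 261.9609] [315 251  17  24 256]
scene [262.5075 205.9104] [253 198  20  18 268] red [301.5872 252.4312] [299 241   7  25 109]
fin (array([ 0.5804, -0.1485,  0.1853]), np.float64(0.00039337331465700057))
head (array([ 0.5506, -0.0393,  0.0561]), np.float64(0.007152147671111517))
t 17.2833 pos [ 0.5381 -0.0085  0.1179] yaw [-179.9812    0.003   106.8479] F [ 0.2218 -1.3187  0.2736]
offset [-0.0024 -0.0008  0.0729] rot [-0.0188  0.003  -0.1521]
[322.5319 281.9574] [310 277  27  25 141]
[[ 0.5399 -0.0149  0.086 ]
 [ 0.5445 -0.0301  0.086 ]]
200 :::::::-------------------------------::::::::
206 :::::::-------------------------------:.::::::
212 :::::::----------------------------..:....::::
218 :::::::--------------------------:........::::
224 :::::::--------------------------.........::::
230 :::::::-------------------------..........::::
236 :::::::------------------------:..........::::
242 :::::::------------------------...........::::
248 ::::::::----------------------........::::::::
254 ::::::::------------------------:-:-.-::::::::
260 ::::::::--------:::--------:::--------::::::::
266 ::::::::-------::::--------:::-------:.....:::
272 ::::::::-------::::--------:::.:..:..:........
278 ::::::::------R:::RRRRRRRRR:::RR..............
284 ::::::::..:--RR::::::#R-::::::RR:.............
290 ::::::::---::::::::::#R-:::::::::.............
296 ..::::::--:::::::::::#R-::::::::::............
302 .......:--:::::::::::#R#:::::::::::...........
308 ........:::::::::::::#R#::::::::::::..........
314 ::::::::------------:#R#:-----------::::::::::
320 ####################:#R#:#####################
```

play_rows(
  offset=[
    [0,0,0.02],
    [0,0,0.04],
    [0,0,0.05],
    [0,0,0.05],
    [0,0,0.05],
  ],
  delta_rot=[
    [0,0,0],
    [0,0,0],
    [0,0,0],
    [0,0,0],
    [0,0,0],
  ],
)

```text
time_s: 17.75
position: [0.538, -0.0081, 0.0681]
eef_rot: [-3.141, -0.0, 1.865]
contact_force: [0.8, -0.7, -0.1]
finger_gap: 0.0003
gripper_force: 0.0
```

play_rows(
  offset=[
    [0,0,0.008],
    [0,0,0.016],
    [0,0,0.02],
    [0,0,0.02],
  ],
  delta_rot=[
    [0,0,0],
    [0,0,0],
    [0,0,0],
    [0,0,0],
  ],
)

```text
time_s: 18.08
position: [0.5375, -0.0078, 0.0473]
eef_rot: [-3.14, -0.0, 1.865]
contact_force: [-0.0, -0.7, 0.1]
finger_gap: 0.0
gripper_force: 0.0
```

play_rows(
  offset=[
    [-0.005,0,0],
    [-0.01,0,0],
    [-0.015,0,0],
    [-0.018,0,0],
    [-0.018,0,0],
  ],
  delta_rot=[
    [0,0,0],
    [0,0,0],
    [0,0,0],
    [0,0,0],
    [0,0,0],
  ],
)

```text
time_s: 18.5
position: [0.5436, -0.0258, 0.0483]
eef_rot: [3.141, 0.0, 1.864]
contact_force: [0.4, -0.4, -0.3]
finger_gap: 0.0009
gripper_force: 0.0
```

play_rows(
  offset=[
    [-0.003,0,0],
    [-0.005,0,0],
    [-0.006,0,0],
    [-0.006,0,0],
  ],
  delta_rot=[
    [0,0,0],
    [0,0,0],
    [0,0,0],
    [0,0,0],
  ],
)

```text
time_s: 18.83
position: [0.5439, -0.0277, 0.0482]
eef_rot: [-3.14, -0.005, 1.864]
contact_force: [-5.4, 23.5, 8.5]
finger_gap: 0.0006
gripper_force: 12.3
```

play_rows(
  offset=[
    [-0.002,0,0],
    [-0.004,0,0],
    [-0.004,0,0],
  ],
  delta_rot=[
    [0,0,0],
    [0,0,0],
    [0,0,0],
  ],
)

```text
time_s: 19.08
position: [0.5438, -0.0278, 0.0483]
eef_rot: [-3.139, -0.011, 1.864]
contact_force: [-10.1, 52.6, 16.6]
finger_gap: 0.0001
gripper_force: 26.5
```

The wedge is hard against its stop: no motion under about 50 N, at the predicted 95 mm. I'll back off and go over the rotor.

play_rows(
  offset=[
    [0.01,0,0],
    [0.025,0,0],
    [0.025,0,-0.03],
    [0.025,0,-0.07],
    [0.025,0,-0.11],
    [0.025,0,-0.15],
    [0.025,0,-0.19],
    [0.025,0,-0.23],
    [0.025,0,-0.25],
    [0.025,0,-0.25],
  ],
  delta_rot=[
    [0,0,0],
    [0,0,0],
    [0,0,0],
    [0,0,0],
    [0,0,0],
    [0,0,0],
    [0,0,0],
    [0,0,0],
    [0,0,0],
    [0,0,0],
  ],
  grip=0.0,
)

```text
time_s: 19.92
position: [0.5404, -0.0108, 0.3032]
eef_rot: [3.134, 0.003, 1.865]
contact_force: [0.5, -0.1, 0.3]
finger_gap: 0.0006
gripper_force: 0.0
```

Run:
```python
from h import *
go([.582,-.150,.305],107)
```

```text
t 19.9167 pos [ 0.5404 -0.0108  0.3032] yaw [179.5747   0.1774 106.8677] F [ 0.5457 -0.0556  0.3337]
offset [-0.1452 -0.0006 -0.0013] rot [ 0.4251  0.1779 -0.1317]
```

play_rows(
  offset=[
    [-0.02,0,0],
    [-0.05,0,0],
    [-0.085,0,0],
    [-0.12,0,0],
    [-0.14,0,0],
    [-0.145,0,0],
    [-0.145,0,0],
    [-0.145,0,0],
    [-0.145,0,0],
  ],
  delta_rot=[
    [0,0,0],
    [0,0,0],
    [0,0,0],
    [0,0,0],
    [0,0,0],
    [0,0,0],
    [0,0,0],
    [0,0,0],
    [0,0,0],
  ],
  grip=0.06,
)

```text
time_s: 20.67
position: [0.5806, -0.1482, 0.298]
eef_rot: [-3.141, -0.0, 1.866]
contact_force: [0.4, -0.1, -0.3]
finger_gap: 0.0554
gripper_force: 0.0
```

```bash
python3 chk.py
python3 - <<'E'
from h import *
go([.582,-.150,.305],107)
d=cam("wrist");m,c,st=mask(d,105,128,(270,150,380,330),smin=110,vmin=20)
b=cv2.boxPoints(cv2.minAreaRect(cv2.findNonZero(m)));P=plane(d,b,.206);print(c,st,b,P,P.mean(0))
S=cam("side");m,cs,_=mask(S,105,128,(335,230,385,290),smin=100,vmin=20);print(tri(S,cs,d,c))
E
```

```text
side [353.7409 254.6136] [343 240  22  31 440] red [322.3205 261.9653] [315 251  17  24 259]
scene [262.5926 206.5967] [254 199  19  17 243] red [301.6607 251.0179] [299 240   7  26 112]
fin (array([ 0.5809, -0.1477,  0.1838]), np.float64(0.00011035900400116106))
head (array([ 0.5492, -0.041 ,  0.059 ]), np.float64(0.005238101284913571))
t 20.7667 pos [ 0.5807 -0.1483  0.2983] yaw [179.9937  -0.003  106.9343] F [0.1125 0.0537 0.2807]
offset [-0.002   0.0007 -0.0067] rot [ 0.0063 -0.003  -0.0657]
[320.7639 234.538 ] [ 309  197   25   77 1775] [[307.6747 272.684 ]
 [309.6287 196.4777]
 [333.4592 197.0887]
 [331.5052 273.295 ]] [[ 0.5775 -0.1764  0.206 ]
 [ 0.5626 -0.1205  0.206 ]
 [ 0.579  -0.116   0.206 ]
 [ 0.5949 -0.1716  0.206 ]] [ 0.5785 -0.1461  0.206 ]
(array([ 0.5798, -0.1499,  0.1863]), np.float64(0.00022029195013708992))
```

play_rows(
  offset=[
    [-0.001,0,0.025],
    [-0.001,0,0.055],
    [-0.001,0,0.08],
    [-0.001,0,0.1],
    [-0.001,0,0.11],
    [-0.001,0,0.114],
    [-0.001,0,0.114],
    [-0.001,0,0.114],
  ],
  delta_rot=[
    [0,0,1],
    [0,0,1],
    [0,0,1],
    [0,0,1],
    [0,0,1],
    [0,0,1],
    [0,0,1],
    [0,0,1],
  ],
  grip=0.06,
)

```text
time_s: 21.53
position: [0.5818, -0.1504, 0.1853]
eef_rot: [3.14, 0.001, 1.848]
contact_force: [-0.1, 0.0, -0.3]
finger_gap: 0.0599
gripper_force: 0.0
```

play_rows(
  offset=[
    [0,0,0],
    [0,0,0],
    [0,0,0],
    [0,0,0],
    [0,0,0],
    [0,0,0],
    [0,0,0],
    [0,0,0],
    [0,0,0],
    [0,0,0],
  ],
  delta_rot=[
    [0,0,0],
    [0,0,0],
    [0,0,0],
    [0,0,0],
    [0,0,0],
    [0,0,0],
    [0,0,0],
    [0,0,0],
    [0,0,0],
    [0,0,0],
  ],
  grip=0.0,
)

```text
time_s: 22.37
position: [0.5813, -0.1504, 0.1842]
eef_rot: [3.141, 0.0, 1.848]
contact_force: [0.3, 0.3, 0.7]
finger_gap: 0.0178
gripper_force: 30.0
```

play_rows(
  offset=[
    [0,0,-0.008],
    [0,0,-0.02],
    [0,0,-0.035],
    [0,0,-0.055],
    [0,0,-0.08],
    [0,0,-0.105],
    [0,0,-0.125],
    [0,0,-0.135],
    [0,0,-0.135],
    [0,0,-0.135],
  ],
  delta_rot=[
    [0,0,0],
    [0,0,0],
    [0,0,0],
    [0,0,0],
    [0,0,0],
    [0,0,0],
    [0,0,0],
    [0,0,0],
    [0,0,0],
    [0,0,0],
  ],
)

```text
time_s: 23.2
position: [0.581, -0.1503, 0.3188]
eef_rot: [-3.141, -0.0, 1.848]
contact_force: [-0.2, 0.9, -3.9]
finger_gap: 0.0174
gripper_force: 30.0
```

Run:
```python
from h import *
S=cam("side");D=cam("scene")
for n,d in(("side",S),("scene",D)):
    u=proj(d,env.state()["position"])[0];x,y=np.int32(u)
    m,c,st=mask(d,105,128,(x-25,y-20,x+25,y+30),smin=100,vmin=20);print(n,u,c,st)
d=cam("wrist");h=cv2.cvtColor(d["frame"],cv2.COLOR_RGB2HSV)
for y in range(200,290,5):
    r=""
    for x in range(260,392,3):
        H,s,V=h[y,x]
        r+= "b" if s>100 and 100<H<130 else "#" if V<40 else "." if V>150 else ":" if V>105 else "-" if V>75 else "="
    print(y,r)
go([.474,.282,.32],175)
```

```text
side [357.7429 205.2434] [360.042  207.1481] [346 192  25  30 405]
scene [258.797  161.4192] [260.4391 162.8957] [250 154  20  17 230]
200 :::::::==-=-::::-:::::::::-....=-==-::......
205 :::::::===-=::::::--:::---:::..===--::......
210 :::::::==-==:::::--::::-:--::..==---::......
215 :::::::-====--:---:::::::---:.:====-:.......
220 :::::::-==---:::::::::::::::::-.::--........
225 :::::::-==::::::-bbbbbbbbb::::::--:.........
230 ..:::::-:::::::-bbbbbbbbbbb:::::::-.........
235 .....:-::::::::bbbbbbbbbbbb:::::::::........
240 ......::::::::bbbbbbbbbbbbbb:::::::::.......
245 .....::::::::-bbbbbbbbbbbbbb:-::::::::......
250 ....::::::::::bbbbbbbbbbbbbb::-::::::::.....
255 ....::::::::::bbbbbbbbbbbbbb:::::::::::.....
260 ....::::::::::bbbbbbbbbbbbbb:::::::::::.....
265 ...:::::::::::bbbbbbbbbbbbbb::::::::::......
270 ...:::::::::::bbbbbbbbbbbbbb:::::::::.......
275 ....::::::::::bbbbbbbbbbbbbb::::::::::......
280 ....::::::::::bbbbbbbbbbbbbb:::::::::.......
285 .....::::::--=bbbbbbbbbbbbbb=-:::::::.......
t 23.35 pos [ 0.5807 -0.1503  0.3176] yaw [-179.8757   -0.0821  105.8577] F [-0.2783  0.2074 -3.4438]
offset [ 0.445   0.0155 -0.0018] rot [ -0.0592  -0.1469 -69.1422]
```

The rotor is held and clear of the socket, hanging level. I'll carry it to a look-point near the green fork.

play_rows(
  offset=[
    [0.02,0.005,0],
    [0.055,0.014,0],
    [0.09,0.024,0],
    [0.125,0.033,0],
    [0.16,0.042,0],
    [0.195,0.051,0],
    [0.23,0.061,0],
    [0.265,0.07,0],
    [0.3,0.08,0],
    [0.335,0.089,0],
  ],
  delta_rot=[
    [0,0,-4],
    [0,0,-10],
    [0,0,-16],
    [0,0,-22],
    [0,0,-28],
    [0,0,-34],
    [0,0,-40],
    [0,0,-46],
    [0,0,-52],
    [0,0,-58],
  ],
)

```text
time_s: 24.18
position: [0.5747, 0.1979, 0.318]
eef_rot: [-3.141, -0.001, 2.865]
contact_force: [0.4, -0.4, -3.4]
finger_gap: 0.0176
gripper_force: 30.0
```

Run:
```python
from h import *
go([.573,.265,.32],170)
```

```text
t 24.1833 pos [0.5747 0.1979 0.318 ] yaw [-179.9489   -0.0851  164.157 ] F [ 0.4222 -0.3886 -3.4234]
offset [ 0.0199  0.0641 -0.002 ] rot [-0.0467 -0.0876 -5.843 ]
```

play_rows(
  offset=[
    [0.008,0.025,0],
    [0.016,0.05,0],
    [0.02,0.064,0],
    [0.02,0.064,0],
    [0.02,0.064,0],
    [0.02,0.064,0],
  ],
  delta_rot=[
    [0,0,-4],
    [0,0,-5.8],
    [0,0,-5.8],
    [0,0,-5.8],
    [0,0,-5.8],
    [0,0,-5.8],
  ],
)

```text
time_s: 24.68
position: [0.5739, 0.2621, 0.3187]
eef_rot: [-3.141, -0.001, 2.96]
contact_force: [0.7, -0.3, -3.1]
finger_gap: 0.0174
gripper_force: 30.0
```

Run:
```python
from h import *
d=cam("wrist");np.savez("w5.npz",**d)
m,c,st=mask(d,50,90,(0,0,640,300),smin=90,vmin=20);print(c,st,proj(d,[.473,.282,.112]))
go([.473,.282,.32],170)
k=cv2.findContours(m,0,1)[0];k=max(k,key=cv2.contourArea)
a=cv2.approxPolyDP(k,3.5,True)[:,0];P=plane(d,a,.112)
print(np.c_[a,P[:,:2]]);P0=plane(d,cv2.boxPoints(cv2.minAreaRect(k)),.112);print(P0,P0.mean(0))
for n in("scene","side"):
    e=cam(n);u=proj(e,[.48,.28,.105])[0];x,y=np.int32(u);_,cc,s2=mask(e,50,90,(x-30,y-25,x+30,y+30),smin=90,vmin=20);print(n,u,cc,s2,tri(e,cc,d,c))
```

```text
[323.4452 117.8243] [ 284   67   80   88 3614] [[323.9828 106.0035]]
t 24.7333 pos [0.574 0.262 0.319] yaw [-179.9694   -0.0124  169.5576] F [-0.2535 -0.4157 -3.1588]
offset [ 0.103   0.0014 -0.001 ] rot [-0.0305 -0.0125 -0.4424]
[[285.      67.       0.4326   0.2524]
 [286.     153.       0.5093   0.2372]
 [360.     154.       0.5235   0.3089]
 [363.      68.       0.4467   0.3238]
 [348.      68.       0.4441   0.3101]
 [347.     135.       0.5034   0.2993]
 [302.     137.       0.4972   0.2557]
 [300.      69.       0.4368   0.2658]]
[[0.4324 0.2515 0.112 ]
 [0.4458 0.324  0.112 ]
 [0.524  0.3118 0.112 ]
 [0.5099 0.2351 0.112 ]] [0.478  0.2806 0.112 ]
scene [422.1871 263.5646] [414.7708 256.6875] [405 251  19  12  96] (array([0.4873, 0.2705, 0.1264]), np.float64(0.018915247251618226))
side [264.8033 173.9738] [265.493  173.3972] [250 164  30  20 355] (array([0.4826, 0.2797, 0.1066]), np.float64(0.0012255582996229357))
```

The green U is clean in the wrist view: seat about (0.4695,0.2825), with its axis at 169°. Now I'll move over it.

play_rows(
  offset=[
    [0.02,0,0],
    [0.05,0,0],
    [0.08,0.001,0],
    [0.1,0.001,0],
    [0.108,0.001,0],
    [0.108,0.001,0],
    [0.108,0.001,0],
    [0.108,0.001,0],
  ],
  delta_rot=[
    [0,0,0],
    [0,0,0.5],
    [0,0,0.5],
    [0,0,0.5],
    [0,0,0.5],
    [0,0,0.5],
    [0,0,0.5],
    [0,0,0.5],
  ],
)

```text
time_s: 25.5
position: [0.4688, 0.2832, 0.3191]
eef_rot: [3.142, 0.0, 2.952]
contact_force: [-0.6, -1.0, -3.7]
finger_gap: 0.0179
gripper_force: 30.0
```

Run:
```python
from h import *
go([.468,.2828,.16],169)
S=cam("side");D=cam("scene");C=[]
for n,d in(("side",S),("scene",D)):
    u=proj(d,env.state()["position"])[0];x,y=np.int32(u)
    m,c,st=mask(d,105,128,(x-30,y-25,x+30,y+35),smin=100,vmin=20);print(n,u,c,st);C+=[d,c]
print(tri(*C))
```

```text
t 25.5 pos [0.4688 0.2832 0.3191] yaw [179.9982   0.0257 169.1129] F [-0.5522 -1.0039 -3.7323]
offset [ 0.0008 -0.0005  0.1591] rot [0.0018 0.0257 0.1129]
side [252.4131 102.289 ] [251.5758 102.6116] [239  92  26  21 363]
scene [437.3986 188.6108] [436.2073 190.3333] [429 179  18  22 246]
(array([0.4681, 0.2826, 0.3161]), np.float64(0.0054121047496451715))
```

play_rows(
  offset=[
    [0,0,0.02],
    [0,0,0.05],
    [0,0,0.08],
    [0,0,0.11],
    [0,0,0.135],
    [0,0,0.15],
    [0,0,0.155],
    [0,0,0.155],
    [0,0,0.155],
  ],
  delta_rot=[
    [0,0,0],
    [0,0,0],
    [0,0,0],
    [0,0,0],
    [0,0,0],
    [0,0,0],
    [0,0,0],
    [0,0,0],
    [0,0,0],
  ],
)

```text
time_s: 26.35
position: [0.4685, 0.2837, 0.1648]
eef_rot: [3.141, 0.001, 2.952]
contact_force: [-0.5, -0.2, -2.0]
finger_gap: 0.0176
gripper_force: 30.0
```

play_rows(
  offset=[
    [0,0,0.003],
    [0,0,0.006],
    [0,0,0.008],
    [0,0,0.008],
    [0,0,0.008],
  ],
  delta_rot=[
    [0,0,0],
    [0,0,0],
    [0,0,0],
    [0,0,0],
    [0,0,0],
  ],
)

```text
time_s: 26.77
position: [0.4678, 0.2836, 0.1563]
eef_rot: [3.142, 0.0, 2.952]
contact_force: [0.1, -0.2, -3.4]
finger_gap: 0.0175
gripper_force: 30.0
```

play_rows(
  offset=[
    [0,0,0.002],
    [0,0,0.004],
    [0,0,0.004],
    [0,0,0.004],
  ],
  delta_rot=[
    [0,0,0],
    [0,0,0],
    [0,0,0],
    [0,0,0],
  ],
)

```text
time_s: 27.1
position: [0.4689, 0.2839, 0.1534]
eef_rot: [3.14, 0.003, 2.952]
contact_force: [0.8, -0.5, 6.3]
finger_gap: 0.018
gripper_force: 30.0
```

It has landed (force reversed at z=0.153). Open and rise.

play_rows(
  offset=[
    [0,0,-0.001],
    [0,0,-0.001],
    [0,0,-0.001],
    [0,0,-0.001],
    [0,0,-0.001],
    [0,0,-0.001],
    [0,0,-0.001],
  ],
  delta_rot=[
    [0,0,0],
    [0,0,0],
    [0,0,0],
    [0,0,0],
    [0,0,0],
    [0,0,0],
    [0,0,0],
  ],
  grip=0.06,
)

```text
time_s: 27.68
position: [0.4677, 0.2836, 0.153]
eef_rot: [-3.141, -0.0, 2.952]
contact_force: [0.3, 0.2, -0.2]
finger_gap: 0.058
gripper_force: 0.0
```

play_rows(
  offset=[
    [0,0,-0.02],
    [0,0,-0.05],
    [0,0,-0.09],
    [0,0,-0.13],
    [0,0,-0.135],
    [0,0,-0.135],
    [0,0,-0.135],
    [0,0,-0.135],
  ],
  delta_rot=[
    [0,0,0],
    [0,0,0],
    [0,0,0],
    [0,0,0],
    [0,0,0],
    [0,0,0],
    [0,0,0],
    [0,0,0],
  ],
)

```text
time_s: 28.35
position: [0.4672, 0.2833, 0.2864]
eef_rot: [-3.14, -0.002, 2.952]
contact_force: [-0.7, -0.4, -0.3]
finger_gap: 0.0601
gripper_force: 0.0
```

```bash
cat > fin.py <<'E'
from h import *
d=cam("wrist");C=[]
m,c,st=mask(d,105,128,(270,150,380,330),smin=110,vmin=20)
b=cv2.boxPoints(cv2.minAreaRect(cv2.findNonZero(m)));P=plane(d,b,.174);print(c,st,"top ctr",P.mean(0),P)
for n in("side","scene"):
    e=cam(n);x,y=np.int32(proj(e,[.469,.282,.153])[0])
    _,cc,s2=mask(e,105,128,(x-25,y-22,x+25,y+25),smin=100,vmin=20);print(n,cc,s2,tri(e,cc,d,c));C+=[e,cc]
print(tri(*C))
E
python3 fin.py; python3 chk.py | tail -1
```

```text
[323.1866 231.1679] [ 312  195   23   74 1608] top ctr [0.4655 0.2836 0.174 ] [[0.4349 0.2809 0.174 ]
 [0.438  0.2975 0.174 ]
 [0.4962 0.2868 0.174 ]
 [0.4929 0.2694 0.174 ]]
side [258.9594 159.15  ] [248 151  22  17 320] (array([0.4691, 0.2831, 0.154 ]), np.float64(0.0002628362220894026))
scene [427.755  247.1566] [419 236  18  23 249] (array([0.4696, 0.2835, 0.152 ]), np.float64(0.0009783318942127284))
(array([0.4695, 0.2844, 0.1526]), np.float64(0.0010640618143153448))
scene None None red [301.2073 250.6707] [299 240   7  26  82]Traceback (most recent call last):
  File "chk.py", line 6, in <module>
    for k in(1,2): print(("fin","head")[k-1],tri(R["side"][0],R["side"][k],R["scene"][0],R["scene"][k]))
                                             ~~~^^^^^^^^^^^^^^^^^^^^^^^^^^^^^^^^^^^^^^^^^^^^^^^^^^^^^^^
  File "h.py", line 17, in tri
    o1,v1=rays(d1,p1);o2,v2=rays(d2,p2);v1=v1[0];v2=v2[0]
          ~~~~^^^^^^^
  File "h.py", line 12, in rays
    v=np.c_[px,np.ones(len(px))]@np.linalg.inv(d["K"]).T@d["R"]
      ~~~~~~~~~~~~~~~~~~~~~~~~~~^~~~~~~~~~~~~~~~~~~~~~~~
ValueError: matmul: Input operand 1 has a mismatch in its core dimension 0, with gufunc signature (n?,k),(k,m?)->(n?,m?) (size 3 is different from 2)
```

The rotor hangs on the green fork: fin centre (0.4695, 0.284, 0.153), within 2 mm of the seat and at exactly the hanging height. The red head is still where the wedge stopped, so I'm handing in.

```bash
python3 -c "
from station import env
print(env.close_job())"
```

```text
the job is handed in; nothing more can be done
None
```

The rotor is checked, driven free and hanging upright on the green fork within about 2 mm of centre, with the wedge left fully in. On the first wedge push the fingertips rode on top of the red head and dragged it most of the way, before a proper push confirmed the stop. I never measured the bottles, beakers and jar afterwards, but nothing unexpected was touched, and the job was handed in at about 28 s.

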